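Grade steel balls from wooden beads with a hand sieve

TASK

Lift the loaded hand sieve with the red grip off its cork mat and tilt it over the blue tray so that all four small steel balls run out of the loading bay and drop between the rods into the blue tray, while the three large wooden beads stay on the sieve. Then tip the three beads over the sieve's open side into the yellow bin, and stand the empty sieve upright back in the middle of its cork mat. Leave everything else on the bench where it is.

Things in the scene. Friction and masses are not known exactly. Their poses are not given: they have to be found in the camera images.
- sieve_grip (a point): Centre of the red grip of the loose aluminium sieve. Axes of this and the other sieve points: x along the tray, y across, z up. Grip: upright block 80 mm long (x), 14 thick (y, pinch here), 34 high, 84 to 118 mm above the underside (this point 101), amid a bridge handle along x at y = 0 from end wall to end wall. Tray 180 (x) x 128 (y) mm, walls 50 high, 5 thick; about 0.5 kg loaded.
- sieve_bay (a point): Middle of the loading bay's white floor, 56 mm to -x of the grip, 20 mm above the underside. The bay takes the tray's -x end, 58 mm long (x), walled on three sides, open to the rods. Its floor slopes 8 degrees down to the -x end wall, so the balls stay there until the sieve's +x end is lowered clearly more than that (about 20 degrees works). Nothing pours sideways from the bay.
- sieve_rods (a point): Middle of the rod floor, 29 mm to +x of the grip, at rod-top height (24 mm above the underside): 5 steel rods along x, 4 mm thick, 112 mm long, pitch 23.5 mm, so 19.5 mm clear gaps, open below. Walled at the +x end and the +y side, both walls reaching from the underside to 50 mm up. Beads settle in the grooves between the rods.
- sieve_lip (a point): Middle of the pouring edge: the sieve's -y side is open along the rods (its bay part is walled), ending in the last rod; this point is 29 mm to +x and 61 mm to -y of the grip, 24 mm above the underside. Beads lie in the rod grooves and roll out over this edge only when the -y side is lowered more than about 30 degrees (45 works).
- mat_center (a point): Top centre of the cork mat, 250 x 190 x 3 mm, fixed to the bench, long along its x; the sieve starts standing on it, with the same directions to within about 0.15 rad.
- blue_tray: Open blue plastic catch tray for the small steel balls, outside 220 mm (its x) by 190 mm (its y) by 45 mm high, walls and floor 5 mm, fixed to the bench. Origin at the centre of its underside, on the bench.
- yellow_bin: Open yellow plastic bin for the large wooden beads, outside 220 mm (its x) by 190 mm (its y) by 60 mm high, walls and floor 5 mm, fixed to the bench. Origin at the centre of its underside, on the bench.
- ball1_center (a point): Centre of a steel ball, 14 mm diameter, 11 g; starts in the sieve's loading bay.
- ball2_center (a point): Centre of a steel ball, 14 mm diameter, 11 g; starts in the sieve's loading bay.
- ball3_center (a point): Centre of a steel ball, 14 mm diameter, 11 g; starts in the sieve's loading bay.
- ball4_center (a point): Centre of a steel ball, 14 mm diameter, 11 g; starts in the sieve's loading bay.
- bead1_center (a point): Centre of a round red wooden bead, 44 mm diameter, 31 g; starts on the sieve, in the loading bay.
- bead2_center (a point): Centre of a round green wooden bead, 44 mm diameter, 31 g; starts on the sieve, in a groove between the rods.
- bead3_center (a point): Centre of a round red wooden bead, 44 mm diameter, 31 g; starts on the sieve, in a groove between the rods.
- screwdriver: Bystander: orange-handled screwdriver lying on the bench; to be left alone.
- glue: Bystander: white glue bottle, 56 mm wide, 120 mm high, origin under its centre; to be left alone.
- button_disc: Bystander: orange disc 56 mm wide, 10 mm high, origin under its centre; to be left alone.
- spool: Bystander: wooden spool 44 mm wide, 35 mm high, origin under its centre; to be left alone.
- mug: Bystander: blue mug 76 mm wide, 85 mm high, origin under its centre; to be left alone.
- jar: Bystander: glass jar with red lid, 66 mm wide, 75 mm high, origin under its centre; to be left alone.
Not all that is in view belongs to the job. What is shaped like the part that bears sieve_grip but orange is not meant.

How it is judged:
On the way, in this order (a step that is already met when the one before it is completed fails the run):
1. all four steel balls are in the blue tray while all three beads are still on the sieve (x of ball1_center in the frame of blue_tray between -0.105 and 0.105 m and y of ball1_center in the frame of blue_tray between -0.09 and 0.09 m and z of each of ball1_center, ball2_center, ball3_center, ball4_center in the frame of blue_tray below 0.045 m and x of ball2_center in the frame of blue_tray between -0.105 and 0.105 m and y of ball2_center in the frame of blue_tray between -0.09 and 0.09 m and x of ball3_center in the frame of blue_tray between -0.105 and 0.105 m and y of ball3_center in the frame of blue_tray between -0.09 and 0.09 m and x of ball4_center in the frame of blue_tray between -0.105 and 0.105 m and y of ball4_center in the frame of blue_tray between -0.09 and 0.09 m and x of bead1_center in the frame of sieve_grip between -0.09 and 0.09 m and y of bead1_center in the frame of sieve_grip between -0.065 and 0.065 m and z of bead1_center in the frame of sieve_grip between -0.085 and -0.02 m and x of bead2_center in the frame of sieve_grip between -0.09 and 0.09 m and y of bead2_center in the frame of sieve_grip between -0.065 and 0.065 m and z of bead2_center in the frame of sieve_grip between -0.085 and -0.02 m and x of bead3_center in the frame of sieve_grip between -0.09 and 0.09 m and y of bead3_center in the frame of sieve_grip between -0.065 and 0.065 m and z of bead3_center in the frame of sieve_grip between -0.085 and -0.02 m), for 0.2 s.
2. all three beads are in the yellow bin (x of bead1_center in the frame of yellow_bin between -0.105 and 0.105 m and y of bead1_center in the frame of yellow_bin between -0.09 and 0.09 m and z of each of bead1_center, bead2_center, bead3_center in the frame of yellow_bin below 0.06 m and x of bead2_center in the frame of yellow_bin between -0.105 and 0.105 m and y of bead2_center in the frame of yellow_bin between -0.09 and 0.09 m and x of bead3_center in the frame of yellow_bin between -0.105 and 0.105 m and y of bead3_center in the frame of yellow_bin between -0.09 and 0.09 m), for 0.2 s.
At the end, for the whole second after the job is handed in: All four steel balls lie in the blue tray and all three beads in the yellow bin (centres inside the walls and below the rim), and the sieve stands released on the cork mat, grip within 50 mm of the mat's centre, upright within 0.08 rad (all of step 2 and x of ball1_center in the frame of blue_tray between -0.105 and 0.105 m and y of ball1_center in the frame of blue_tray between -0.09 and 0.09 m and z of each of ball1_center, ball2_center, ball3_center, ball4_center in the frame of blue_tray below 0.045 m and x of ball2_center in the frame of blue_tray between -0.105 and 0.105 m and y of ball2_center in the frame of blue_tray between -0.09 and 0.09 m and x of ball3_center in the frame of blue_tray between -0.105 and 0.105 m and y of ball3_center in the frame of blue_tray between -0.09 and 0.09 m and x of ball4_center in the frame of blue_tray between -0.105 and 0.105 m and y of ball4_center in the frame of blue_tray between -0.09 and 0.09 m and horizontal distance between sieve_grip and mat_center below 0.05 m and angle between sieve_grip's own z axis and vertical below 0.08 rad and height (world z) of sieve_grip below 0.112 m); the robot touches nothing.
It fails at once if a bystander (screwdriver, glue bottle, orange disc, spool, mug or jar) is moved by more than 30 mm (distance of any of screwdriver, glue, button_disc, spool, mug, jar from where it was at the start of the episode above 0.03 m).
It also fails if it takes over 59 s, if anything falls off the work surface, if the arm or the gripper's body presses on something with over 40 N, if the wrist force passes 120 N, or if a joint passes its speed limit or range.

ROBOT

A 7-joint arm with a two-finger parallel gripper is mounted at the origin on the work surface. World frame = base frame: x ahead of the robot, y to its left, z up, the work surface at z = 0. Lengths are in m, angles in rad, forces in N, time in s.
With the tool pointing down it reaches from about 0.425 to 0.875 m from the base axis. Payload 4.7 kg.
Tool frame: the origin (TCP) lies midway between the tips of the shut fingers; the grasp point (between the pads) lies 19 mm behind it (ctrl.grip_point_offset is the distance from the TCP to the grasp point, in m); z points along the fingers, y is the line along which they close (so a half turn about z gives the same grasp; the last joint's range is limited). The gripper opens to 87 mm and grips with 3 to 60 N. Pads are 19 mm wide; open, the fingers measure 117 mm over their backs; the gripper's body (75 mm by 190 mm) begins 51 mm behind the grasp point.
Start: joints at [1.3, 0.321, -0.07, 1.45, 0.023, 1.371, -0.057], TCP at [0.183, -0.624, 0.194] pointing down, gripper open.
Joint ranges: [-2.86, 2.86], [-0.3, 2.09], [-1.38, 1.24], [0.06, 2.45], [-1.56, 4.7], [0.09, 2.05], [-2.69, 2.69]. Speed limits (rad/s): [2.57, 2.57, 3.14, 3.14, 3.14, 3.14, 3.14].

INTERFACE

Orientations are given as a rotation vector (axis times angle).
In Python, from bench import ctrl gives the robot as it stands. The module is installed in compiled form; this text tells all that it offers.
- The arm moves only by the shell command python3 -m handwheel 'ROWS' [OPENING] [FORCE]. ROWS is JSON, a list of rows, each an object of numbers: "x", "y", "z": the shift along the tool's x, y, z in m; "wx", "wy", "wz": the turn, a rotation vector about the tool's x, y, z in degrees. A call has 1 to 10 rows; each row is the pose to reach, as a shift and turn from the pose commanded when the call began, along the tool's axes at that moment; what a row does not reach only later rows make up. A row lasts 1/12 s, in which the tool goes at most 41.7 mm and 7.16 degrees, less where a joint would pass 70% of its speed; a pose out of reach is approached as far as the arm can. A call with a gripper value outside its range is refused whole. OPENING is the finger opening in m, from 0 to 0.087, set as the call begins (- or left out, the last holds). The fingers move at their own pace and stop on an object; FORCE is the grip in N (left out, the last holds). Time passes only in rows, so rows that repeat a pose let the fingers close. It gives the time, the measured TCP pose, the force, the opening and the grip force at its end, in the units of the state.
- ctrl.get_state(): the state, without advancing time (a new reading comes with each control period).
- ctrl.get_image(name): name is "scene" or "top" or "wrist"; returns a dict with "image" (384x512x3 uint8, red, green, blue), "K" (3x3 intrinsics, pixels), "world_to_cam" (4x4, takes a point from world to camera coordinates); the wrist camera has in their place "hand_eye" (4x4, takes a point from camera to tool coordinates, whose origin is the TCP and whose axes are the flange's). Camera axes: x right, y down, z forward; pixel columns grow to the right and rows downward; lengths in m; the calibration is good to about 2 mm. A picture is of the moment at which its call begins: read the wrist's pose just before it. There is no depth.
- ctrl.close_job(): hands the job in; it is judged then, once.
The state is a dict: "time": time; "joint_positions": joint angles; "qd": joint speeds; "joint_torque": joint torques, N m; "position": TCP position; "tool_rot": TCP orientation; "ft_force": force on the tool from outside, world axes, zero at the start; "torque": the same for the moment, N m; "grip_width": opening from 0.0 (shut) to 1.0 (fully open); "grip_force": force on a finger pad.
Only numpy, scipy, OpenCV 4.12 (cv2) and the standard library are available. Lean on these libraries where they do the work, as an engineer would, in place of code of your own. Each camera call takes 0.05 s, during which the arm holds its last target. There are 200 camera calls.

## Working session

There is one attempt and no reset: what is moved stays moved. The work goes in short steps, Python scripts to look and compute and a shell command to move; the robot and the scene stay as the last step left them, time stands still between calls to the robot, and variables do not carry over. Pictures are saved under pics/ and viewed, at most 13 in all, crops included, and the job is handed in when it is done.

```bash
mkdir -p pics; python3 - <<'E'
from bench import ctrl
import cv2,numpy as np
for n in("top","scene"):
    d=ctrl.get_image(n); cv2.imwrite(f"pics/{n}.png",d["image"][...,::-1]); np.savez(n+".npz",**d); print(n,d["K"].tolist(),np.round(d["world_to_cam"],3).tolist())
print(ctrl.get_state(), ctrl.grip_point_offset)
E
```

```text
top [[384.7037452937139, 0.0, 254.64516336429946], [0.0, 384.7037452937139, 195.5534110903435], [0.0, 0.0, 1.0]] [[0.017, -1.0, 0.016, 0.069], [-0.998, -0.018, -0.063, 0.579], [0.063, -0.015, -0.998, 1.419], [0.0, 0.0, 0.0, 1.0]]
scene [[370.4011887893121, 0.0, 256.42347204681624], [0.0, 370.4011887893121, 194.55187758768426], [0.0, 0.0, 1.0]] [[-0.864, 0.503, -0.006, 0.435], [0.376, 0.639, -0.671, -0.219], [-0.334, -0.582, -0.741, 1.53], [0.0, 0.0, 0.0, 1.0]]
{'time': 0.1, 'joint_positions': array([ 1.30011718,  0.32177143, -0.07005851,  1.45153597,  0.0226368 ,
        1.3707868 , -0.0568714 ]), 'qd': array([ 0.00043388, -0.00378971,  0.00037343, -0.00318535, -0.00106256,
       -0.00061207,  0.00039518]), 'joint_torque': array([ 2.95893972e-05, -4.92569911e+01, -4.05368116e-01, -3.13399959e+01,
       -6.40697451e-02,  3.94903170e-02,  4.87530349e-05]), 'position': array([ 0.18238657, -0.62333223,  0.19256463]), 'tool_rot': array([-3.10813340e+00, -4.45642361e-01,  5.91859426e-04]), 'ft_force': array([ 0.23717909, -0.52551215, -0.32992491]), 'torque': array([-0.03722753,  0.00545015, -0.02388562]), 'grip_force': 0.0, 'grip_width': 1.002595383706828} 0.0187
```

View pics/top.png

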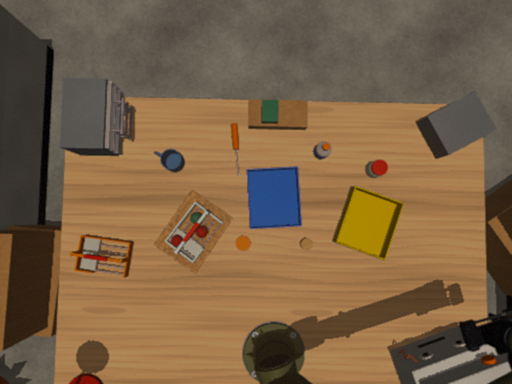

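View pics/scene.png

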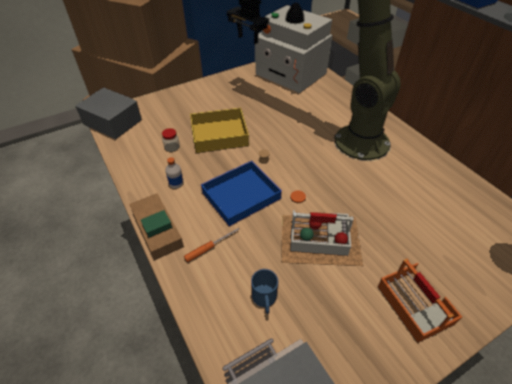

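The top view shows the sieve on its mat at about (195,230), the blue tray at (274,197) and the yellow bin at (368,222). The orange decoy is at (103,256). In the scene view the sieve sits at about (320,233), with its white bay floor to the right.

```bash
cat > h.py <<'E'
import cv2,numpy as np
def ray(d,uv,z):
    T=d["world_to_cam"];R=T[:3,:3];c=-R.T@T[:3,3]
    v=R.T@np.linalg.solve(d["K"],[uv[0],uv[1],1.]);return c+v*(z-c[2])/v[2]
def rect(d,m,z):
    cs=cv2.findContours(m.astype(np.uint8),0,2)[0];c=max(cs,key=cv2.contourArea)
    b=cv2.boxPoints(cv2.minAreaRect(c));return b,np.array([ray(d,p,z)[:2] for p in b])
E
python3 - <<'E'
from h import *
t=np.load("top.npz");s=np.load("scene.npz");I=t["image"];h=cv2.cvtColor(I,cv2.COLOR_RGB2HSV)
H,S,V=[h[...,i] for i in range(3)]
for n,m,z in(("blue",(H>100)&(H<125)&(S>150)&(np.indices(H.shape)[1]>230),.045),("yel",(H>22)&(H<32)&(S>200),.06)):
    b,w=rect(t,m,z);print(n,b.round().tolist(),w.round(3).tolist(),w.mean(0).round(3))
a=cv2.resize(I[180:280,140:240],None,fx=6,fy=6,interpolation=2)
cv2.imwrite("pics/ct.png",a[...,::-1])
b=cv2.resize(s["image"][195:275,270:370],None,fx=6,fy=6,interpolation=2)
cv2.imwrite("pics/cs.png",b[...,::-1])
E
```

```text
blue [[247.0, 170.0], [297.0, 167.0], [300.0, 225.0], [250.0, 228.0]] [[0.669, 0.11], [0.684, -0.075], [0.472, -0.089], [0.459, 0.093]] [0.571 0.01 ]
yel [[334.0, 242.0], [354.0, 185.0], [404.0, 202.0], [385.0, 259.0]] [[0.412, -0.211], [0.619, -0.282], [0.56, -0.465], [0.353, -0.393]] [ 0.486 -0.338]
```

View pics/ct.png

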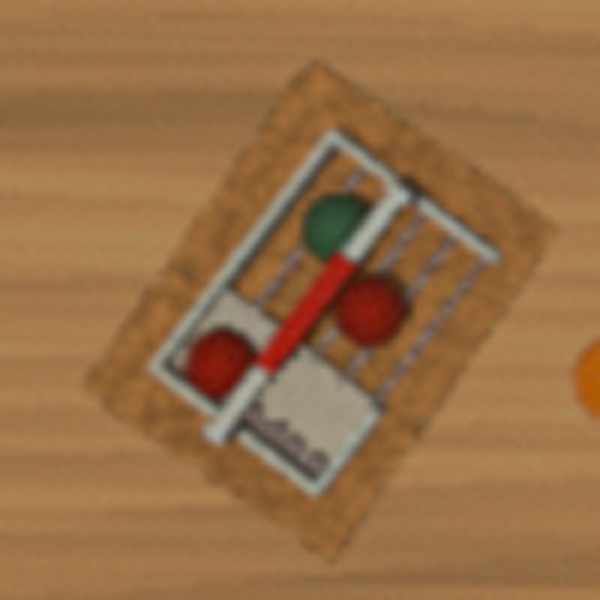

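View pics/cs.png

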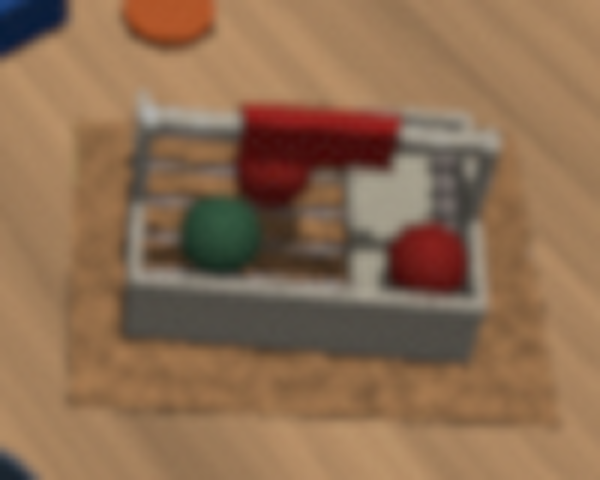

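The crops show the grip running from (268,368) to (347,257) in the top crop. The bay is at the lower-left end, with the open side to the lower right. The mat corners are at (318,60), (556,228), (335,562) and (85,382).

```bash
cat >> h.py <<'E'
from scipy.spatial.transform import Rotation as Ro
def down(yaw):  # tool pointing down, tool x at yaw(deg)
    return Ro.from_euler('z',yaw,degrees=True)*Ro.from_euler('x',180,degrees=True)
def sieve(yaw,pitch=0,roll=0):
    # sieve frame: z-yaw, then pitch>0 lowers +x end, then roll>0 lowers -y side; returns tool rot (tool x=-sieve x)
    R=Ro.from_euler('z',yaw,degrees=True)*Ro.from_euler('x',roll,degrees=True)*Ro.from_euler('y',pitch,degrees=True)
    return R,R*Ro.from_matrix(np.diag([-1.,1,-1]))
def plan(g,yaw,pitch=0,roll=0,off=.0187,cmd=None):
    """rows target: grasp point g (world), sieve attitude"""
    from bench import ctrl
    s=ctrl.get_state();p0=s["position"];R0=Ro.from_rotvec(s["tool_rot"])
    if cmd: p0,R0=cmd
    Rt=sieve(yaw,pitch,roll)[1];p=np.array(g)+Rt.apply([0,0,off])
    sh=R0.inv().apply(p-p0);w=(R0.inv()*Rt).as_rotvec(degrees=True)
    print("shift",sh.round(4),"turn",w.round(2),"rows",max(np.linalg.norm(sh)/.0417,np.linalg.norm(w)/7.16).round(1),"t",s["time"],"q",s["joint_positions"].round(2))
E
python3 - <<'E'
from h import *
t=np.load("top.npz");s=np.load("scene.npz")
c=lambda p:(p[0]/6+140-.4,p[1]/6+180-.4)
cs=lambda p:(p[0]/6+270-.4,p[1]/6+195-.4)
e=[ray(t,c(p),.121) for p in((268,368),(347,257))];print("grip ends",np.round(e,3),np.mean(e,0).round(3),"yaw",np.degrees(np.arctan2(*(e[1]-e[0])[1::-1])))
e=[ray(s,cs(p),.121) for p in((244,110),(397,128))];print("grip scene top edge",np.round(e,3),np.mean(e,0).round(3))
m=[ray(t,c(p),.003) for p in((318,60),(556,228),(335,562),(85,382))];print("mat",np.mean(m,0).round(3),np.round(m,3))
for n,p,z in(("glue",(322,147),.12),("jar",(379,167),.075),("spool",(306,243),.035),("mug",(174,160),.085)):print(n,ray(t,p,z).round(3))
G=np.mean([ray(t,c(p),.121) for p in((268,368),(347,257))],0)
plan((G[0],G[1],.22),-35.4)
E
```

```text
grip ends [[0.411 0.32  0.121]
 [0.475 0.276 0.121]] [0.443 0.298 0.121] yaw -34.132085038768984
grip scene top edge [[0.475 0.277 0.121]
 [0.416 0.325 0.121]] [0.446 0.301 0.121]
mat [0.443 0.305 0.003] [[0.597 0.313 0.003]
 [0.494 0.162 0.003]
 [0.286 0.294 0.003]
 [0.394 0.452 0.003]]
glue [ 0.746 -0.152  0.12 ]
jar [ 0.686 -0.368  0.075]
spool [ 0.406 -0.112  0.035]
mug [0.696 0.37  0.085]
shift [ 0.5092 -0.8109 -0.0074] turn [-6.0000e-02 -1.1000e-01 -1.2828e+02] rows 23.0 t 0.1 q [ 1.3   0.32 -0.07  1.45  0.02  1.37 -0.06]
```

```bash
R='{"x":0.55,"y":-0.39,"z":-0.02,"wz":-64}'; python3 -m handwheel '[{"x":0.55,"y":-0.39,"z":-0.02,"wz":-64},{"x":0.55,"y":-0.39,"z":-0.02,"wz":-64},{"x":0.55,"y":-0.39,"z":-0.02,"wz":-64},{"x":0.55,"y":-0.39,"z":-0.02,"wz":-64},{"x":0.55,"y":-0.39,"z":-0.02,"wz":-64},{"x":0.55,"y":-0.39,"z":-0.02,"wz":-64},{"x":0.55,"y":-0.39,"z":-0.02,"wz":-64},{"x":0.55,"y":-0.39,"z":-0.02,"wz":-64},{"x":0.55,"y":-0.39,"z":-0.02,"wz":-64},{"x":0.55,"y":-0.39,"z":-0.02,"wz":-64}]' 0.05 60
python3 -c "
from h import *
plan((.444,.299,.22),-34.1)"
```

```text
shift [ 0.5102 -0.8117 -0.0074] turn [-6.0000e-02 -1.1000e-01 -1.2958e+02] rows 23.0 t 0.1 q [ 1.3   0.32 -0.07  1.45  0.02  1.37 -0.06]invalid input at $[0]: expected keys x, y, z, wx, wy, wz
```

```bash
python3 -m handwheel '[{"x":0.55,"y":-0.39,"z":-0.02,"wx":0,"wy":0,"wz":-64},{"x":0.55,"y":-0.39,"z":-0.02,"wx":0,"wy":0,"wz":-64},{"x":0.55,"y":-0.39,"z":-0.02,"wx":0,"wy":0,"wz":-64},{"x":0.55,"y":-0.39,"z":-0.02,"wx":0,"wy":0,"wz":-64},{"x":0.55,"y":-0.39,"z":-0.02,"wx":0,"wy":0,"wz":-64},{"x":0.55,"y":-0.39,"z":-0.02,"wx":0,"wy":0,"wz":-64},{"x":0.55,"y":-0.39,"z":-0.02,"wx":0,"wy":0,"wz":-64},{"x":0.55,"y":-0.39,"z":-0.02,"wx":0,"wy":0,"wz":-64},{"x":0.55,"y":-0.39,"z":-0.02,"wx":0,"wy":0,"wz":-64},{"x":0.55,"y":-0.39,"z":-0.02,"wx":0,"wy":0,"wz":-64}]' 0.05 60
python3 -c "
from h import *
plan((.444,.299,.22),-34.1)"
```

```text
time: 0.93
position: [0.4415, -0.2953, 0.2058]
tool_rot: [-2.396, -2.032, 0.001]
ft_force: [1.8, -0.9, 0.1]
grip_width: 0.578
grip_force: 0.0
shift [ 0.5868 -0.0947  0.0043] turn [-3.00e-02  0.00e+00 -6.53e+01] rows 14.3 t 0.9333 q [ 0.97  0.09 -0.45  1.71  0.04  1.35  0.34]
```

```bash
python3 -m handwheel '[{"x":0.3,"y":0.05,"z":0,"wx":0,"wy":0,"wz":-65},{"x":0.3,"y":0.05,"z":0,"wx":0,"wy":0,"wz":-65},{"x":0.3,"y":0.05,"z":0,"wx":0,"wy":0,"wz":-65},{"x":0.3,"y":0.05,"z":0,"wx":0,"wy":0,"wz":-65},{"x":0.3,"y":0.05,"z":0,"wx":0,"wy":0,"wz":-65},{"x":0.3,"y":0.05,"z":0,"wx":0,"wy":0,"wz":-65},{"x":0.587,"y":-0.095,"z":0,"wx":0,"wy":0,"wz":-65},{"x":0.587,"y":-0.095,"z":0,"wx":0,"wy":0,"wz":-65},{"x":0.587,"y":-0.095,"z":0,"wx":0,"wy":0,"wz":-65},{"x":0.587,"y":-0.095,"z":0,"wx":0,"wy":0,"wz":-65}]'
python3 -c "
from h import *
plan((.444,.299,.22),-34.1)"
```

```text
time: 1.77
position: [0.487, 0.1037, 0.2056]
tool_rot: [-0.928, -3.001, 0.001]
ft_force: [0.9, 0.3, -1.0]
grip_width: 0.576
grip_force: 0.0
shift [0.1457 0.1369 0.0042] turn [-0.04  0.   -0.27] rows 4.8 t 1.7667 q [ 0.58  0.03 -0.85  1.78  0.02  1.35  0.7 ]
```

```bash
python3 -m handwheel '[{"x":0.146,"y":0.137,"z":0,"wx":0,"wy":0,"wz":0},{"x":0.146,"y":0.137,"z":0,"wx":0,"wy":0,"wz":0},{"x":0.146,"y":0.137,"z":0,"wx":0,"wy":0,"wz":0},{"x":0.146,"y":0.137,"z":0,"wx":0,"wy":0,"wz":0},{"x":0.146,"y":0.137,"z":0,"wx":0,"wy":0,"wz":0},{"x":0.146,"y":0.137,"z":0,"wx":0,"wy":0,"wz":0},{"x":0.146,"y":0.137,"z":0,"wx":0,"wy":0,"wz":0}]'
python3 - <<'E'
from h import *
from bench import ctrl
plan((.444,.299,.22),-34.1)
s=ctrl.get_state();d=ctrl.get_image("wrist")
T=np.eye(4);T[:3,:3]=Ro.from_rotvec(s["tool_rot"]).as_matrix();T[:3,3]=s["position"]
d["world_to_cam"]=np.linalg.inv(T@d["hand_eye"]);np.savez("w1.npz",**d)
cv2.imwrite("pics/w1.png",d["image"][...,::-1])
E
```

```text
time: 2.35
position: [0.4442, 0.3001, 0.2056]
tool_rot: [-0.927, -3.0, -0.0]
ft_force: [-0.7, -0.6, 0.0]
grip_width: 0.57
grip_force: 0.0
shift [-0.0005 -0.001   0.0043] turn [-0.01 -0.08 -0.25] rows 0.1 t 2.35 q [ 0.29  0.18 -1.03  1.69  0.15  1.36  0.21]
```

View pics/w1.png

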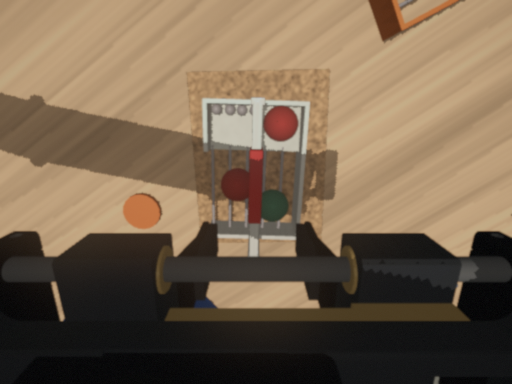

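The wrist view shows four balls in the bay at about (235,110). The grip runs from (257,151) to (255,222), with the fingers straddling its line.

```bash
python3 - <<'E'
from h import *
d=np.load("w1.npz")
a,b=[ray(d,p,.121) for p in((257,153),(255,222))];y=np.degrees(np.arctan2(*(b-a)[1::-1]))
a2,b2=[ray(d,p,.121) for p in((257.5,102),(254,240))]
print(a.round(3),b.round(3),((a+b)/2).round(3),np.linalg.norm(a-b),y,np.degrees(np.arctan2(*(b2-a2)[1::-1])))
G=(a+b)/2
m=[ray(d,p,.003) for p in((187,70),(329,70))];print("mat -x corners",np.round(m,3))
plan((G[0],G[1],.104),y)
E
```

```text
[0.413 0.32  0.121] [0.474 0.277 0.121] [0.444 0.298 0.121] 0.07445741117125257 -35.953811859270786 -35.7932066606556
mat -x corners [[0.286 0.296 0.003]
 [0.391 0.451 0.003]]
shift [ 0.0018 -0.0004  0.1201] turn [-0.06 -0.02  1.38] rows 2.9 t 2.4 q [ 0.29  0.18 -1.03  1.69  0.15  1.36  0.21]
```

```bash
python3 -m handwheel '[{"x":0.002,"y":0,"z":0.04,"wx":0,"wy":0,"wz":1.4},{"x":0.002,"y":0,"z":0.08,"wx":0,"wy":0,"wz":1.4},{"x":0.002,"y":0,"z":0.105,"wx":0,"wy":0,"wz":1.4},{"x":0.002,"y":0,"z":0.12,"wx":0,"wy":0,"wz":1.4},{"x":0.002,"y":0,"z":0.12,"wx":0,"wy":0,"wz":1.4}]'
python3 -m handwheel '[{"x":0,"y":0,"z":0,"wx":0,"wy":0,"wz":0},{"x":0,"y":0,"z":0,"wx":0,"wy":0,"wz":0},{"x":0,"y":0,"z":0,"wx":0,"wy":0,"wz":0},{"x":0,"y":0,"z":0,"wx":0,"wy":0,"wz":0},{"x":0,"y":0,"z":0,"wx":0,"wy":0,"wz":0},{"x":0,"y":0,"z":0,"wx":0,"wy":0,"wz":0}]' 0 60
```

```text
time: 2.82
position: [0.4429, 0.2944, 0.0819]
tool_rot: [-0.977, -2.981, 0.01]
ft_force: [-0.9, -0.9, 0.1]
grip_width: 0.577
grip_force: 0.0
time: 3.32
position: [0.4447, 0.299, 0.0865]
tool_rot: [0.973, 2.986, 0.001]
ft_force: [-0.4, -0.4, 0.5]
grip_width: 0.205
grip_force: 0.0
```

```bash
python3 -m handwheel '[{"x":0,"y":0,"z":0,"wx":0,"wy":0,"wz":0},{"x":0,"y":0,"z":0,"wx":0,"wy":0,"wz":0},{"x":0,"y":0,"z":0,"wx":0,"wy":0,"wz":0},{"x":0,"y":0,"z":-0.01,"wx":0,"wy":0,"wz":0},{"x":0,"y":0,"z":-0.025,"wx":0,"wy":0,"wz":0},{"x":0,"y":0,"z":-0.05,"wx":0,"wy":0,"wz":0},{"x":0,"y":0,"z":-0.08,"wx":0,"wy":0,"wz":0},{"x":0,"y":0,"z":-0.11,"wx":0,"wy":0,"wz":0},{"x":0,"y":0,"z":-0.14,"wx":0,"wy":0,"wz":0},{"x":0,"y":0,"z":-0.15,"wx":0,"wy":0,"wz":0}]' 0 60
python3 - <<'E'
from h import *
plan((.571,.039,.24),-89)
plan((.571,.039,.21),-89,22)
E
```

```text
time: 4.15
position: [0.4452, 0.3004, 0.2398]
tool_rot: [0.971, 2.984, 0.006]
ft_force: [0.1, 1.6, -4.6]
grip_width: 0.147
grip_force: 60.0
shift [-0.2554 -0.1374  0.0185] turn [ 0.31  0.   52.95] rows 7.4 t 4.15 q [ 0.3   0.15 -1.03  1.64  0.13  1.42  0.2 ]
shift [-0.2512 -0.132   0.0471] turn [-9.85 20.41 52.34] rows 8.0 t 4.15 q [ 0.3   0.15 -1.03  1.64  0.13  1.42  0.2 ]
```

```bash
python3 -m handwheel '[{"x":-0.004,"y":-0.002,"z":0,"wx":0.1,"wy":-0.5,"wz":1},{"x":-0.013,"y":-0.007,"z":0,"wx":0.2,"wy":-1,"wz":2.8},{"x":-0.026,"y":-0.014,"z":0,"wx":0.3,"wy":-1.5,"wz":5.5},{"x":-0.044,"y":-0.024,"z":0,"wx":0.4,"wy":-2,"wz":9.1},{"x":-0.065,"y":-0.035,"z":0,"wx":0.6,"wy":-2.5,"wz":13.5},{"x":-0.086,"y":-0.046,"z":0,"wx":0.7,"wy":-3,"wz":17.9},{"x":-0.107,"y":-0.058,"z":0,"wx":0.9,"wy":-3.3,"wz":22.3},{"x":-0.128,"y":-0.069,"z":0,"wx":1.1,"wy":-3.7,"wz":26.5},{"x":-0.149,"y":-0.08,"z":0,"wx":1.3,"wy":-4,"wz":31.1},{"x":-0.171,"y":-0.092,"z":0,"wx":1.5,"wy":-4.3,"wz":35.5}]'
python3 - <<'E'
from h import *
p0=np.array([.4452,.3004,.2398]);R0=Ro.from_rotvec([.971,2.984,.006])
c=(p0+R0.apply([-.171,-.092,0]),R0*Ro.from_rotvec([1.5,-4.3,35.5],degrees=True))
plan((.571,.039,.22),-89,-4,cmd=c)
plan((.571,.039,.22),-89,-4)
E
```

```text
time: 4.98
position: [0.5282, 0.12, 0.2341]
tool_rot: [1.813, 2.489, -0.078]
ft_force: [0.1, -0.3, -5.0]
grip_width: 0.149
grip_force: 60.0
shift [-0.0931  0.0117  0.0458] turn [ 1.46  0.4  17.37] rows 2.5 t 4.9833 q [ 0.45  0.14 -0.85  1.64  0.19  1.43 -0.11]
shift [-0.0886  0.0157  0.0398] turn [ 0.99  0.57 16.85] rows 2.4 t 4.9833 q [ 0.45  0.14 -0.85  1.64  0.19  1.43 -0.11]
```

```bash
python3 -m handwheel '[{"x":-0.022,"y":0.003,"z":0.002,"wx":0.3,"wy":0,"wz":4},{"x":-0.042,"y":0.005,"z":0.006,"wx":0.6,"wy":0.1,"wz":8},{"x":-0.06,"y":0.007,"z":0.012,"wx":0.9,"wy":0.2,"wz":11},{"x":-0.075,"y":0.009,"z":0.018,"wx":1.2,"wy":0.3,"wz":14},{"x":-0.086,"y":0.011,"z":0.024,"wx":1.4,"wy":0.4,"wz":16},{"x":-0.092,"y":0.012,"z":0.03,"wx":1.5,"wy":0.4,"wz":17},{"x":-0.093,"y":0.012,"z":0.037,"wx":1.5,"wy":0.4,"wz":17.4},{"x":-0.093,"y":0.012,"z":0.043,"wx":1.5,"wy":0.4,"wz":17.4},{"x":-0.093,"y":0.012,"z":0.046,"wx":1.5,"wy":0.4,"wz":17.4}]'
python3 - <<'E'
from h import *
from bench import ctrl
plan((.571,.039,.20),-89,22)
d=ctrl.get_image("scene")["image"][120:300,170:370]
cv2.imwrite("pics/s2.png",cv2.resize(d,None,fx=4,fy=3.3 and 3,interpolation=2)[...,::-1])
E
```

```text
time: 5.73
position: [0.5688, 0.0371, 0.1958]
tool_rot: [2.168, 2.208, -0.086]
ft_force: [0.1, 0.1, -5.6]
grip_width: 0.146
grip_force: 60.0
shift [0.0097 0.0023 0.0125] turn [-0.43 26.11 -0.04] rows 3.6 t 5.7333 q [ 0.49  0.23 -0.76  1.62  0.23  1.38 -0.28]
```

View pics/s2.png

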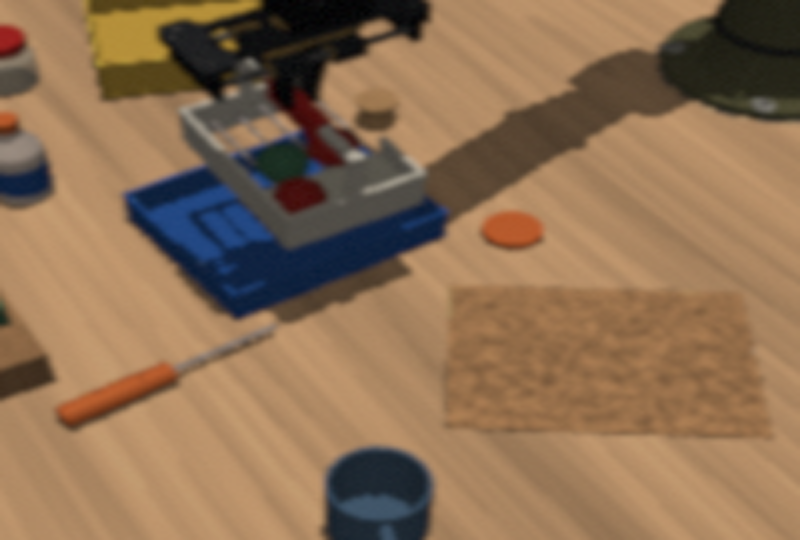

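The sieve hangs level over the blue tray at about (300,170), with its beads aboard. Next I tilt it.

```bash
python3 -m handwheel '[{"x":-0.005,"y":0.001,"z":0.002,"wx":0,"wy":1,"wz":0},{"x":-0.013,"y":0.001,"z":0.004,"wx":0,"wy":3,"wz":0},{"x":-0.023,"y":0.001,"z":0.007,"wx":0,"wy":6,"wz":0},{"x":-0.031,"y":0.002,"z":0.01,"wx":0,"wy":9,"wz":0},{"x":-0.037,"y":0.002,"z":0.012,"wx":0,"wy":12,"wz":0},{"x":-0.039,"y":0.002,"z":0.012,"wx":0,"wy":15,"wz":0},{"x":-0.039,"y":0.002,"z":0.012,"wx":0,"wy":18,"wz":0},{"x":-0.039,"y":0.002,"z":0.012,"wx":0,"wy":21,"wz":0},{"x":-0.039,"y":0.002,"z":0.012,"wx":0,"wy":24,"wz":0},{"x":-0.039,"y":0.002,"z":0.012,"wx":0,"wy":26,"wz":0}]'
python3 -m handwheel '[{"x":0,"y":0,"z":0,"wx":0,"wy":0,"wz":0},{"x":0,"y":0,"z":0,"wx":0,"wy":0,"wz":0},{"x":0,"y":0,"z":0,"wx":0,"wy":0,"wz":0},{"x":0,"y":0,"z":0,"wx":0,"wy":0,"wz":0},{"x":0,"y":0,"z":0,"wx":0,"wy":0,"wz":0},{"x":0,"y":0,"z":0,"wx":0,"wy":0,"wz":0},{"x":0,"y":0,"z":0,"wx":0,"wy":0,"wz":0},{"x":0,"y":0,"z":0,"wx":0,"wy":0,"wz":0},{"x":0,"y":0,"z":0,"wx":0,"wy":0,"wz":0},{"x":0,"y":0,"z":0,"wx":0,"wy":0,"wz":0}]'
python3 - <<'E'
from h import *
from bench import ctrl
plan((.571,-.01,.20),-89,22)
d=ctrl.get_image("scene")["image"][130:250,190:310]
e=ctrl.get_image("top")["image"][150:250,225:325]
cv2.imwrite("pics/s3.png",np.hstack([cv2.resize(d,(400,400),interpolation=2),cv2.resize(e,(400,400),interpolation=2)])[...,::-1])
E
```

```text
time: 6.62
position: [0.573, -0.0059, 0.1883]
tool_rot: [-1.996, -2.024, -0.382]
ft_force: [0.4, 0.2, -5.4]
grip_width: 0.147
grip_force: 60.0
time: 7.45
position: [0.5726, -0.0036, 0.1881]
tool_rot: [-1.994, -2.025, -0.379]
ft_force: [-0.4, -0.2, -4.6]
grip_width: 0.145
grip_force: 60.0
shift [-0.0015 -0.0017  0.0053] turn [-0.26  0.15 -0.17] rows 0.1 t 7.45 q [ 0.82  0.3  -0.72  1.62 -0.18  1.35  0.17]
```

View pics/s3.png

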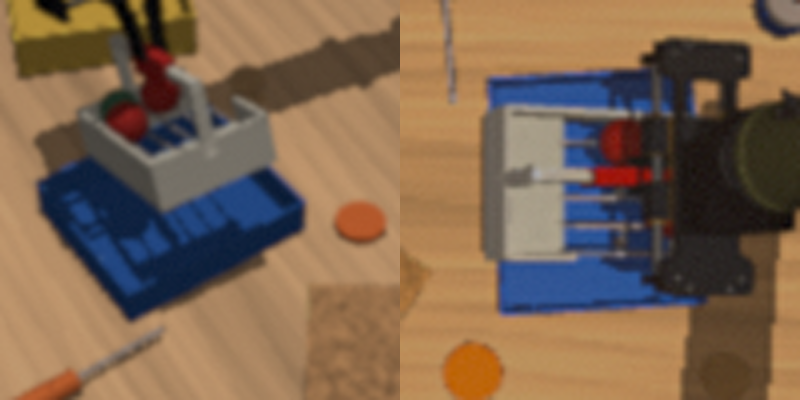

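The bay is empty: in the right half its floor is clear, and the red beads sit against the +x end. The sieve hides the tray floor, so I move toward the bin keeping the pitch, then check the tray.

```bash
python3 - <<'E'
from h import *
plan((.527,-.312,.25),-125,15)
E
```

```text
shift [-0.2656 -0.0479 -0.1535] turn [-11.65  -6.53  34.01] rows 7.4 t 7.55 q [ 0.82  0.3  -0.72  1.62 -0.18  1.35  0.17]
```

```bash
python3 -m handwheel '[{"x":-0.0045,"y":-0.001,"z":-0.003,"wx":-0.2,"wy":-0.1,"wz":0.6},{"x":-0.014,"y":-0.0025,"z":-0.008,"wx":-0.6,"wy":-0.3,"wz":1.8},{"x":-0.027,"y":-0.005,"z":-0.016,"wx":-1.2,"wy":-0.7,"wz":3.5},{"x":-0.046,"y":-0.008,"z":-0.026,"wx":-2,"wy":-1.1,"wz":5.8},{"x":-0.068,"y":-0.012,"z":-0.039,"wx":-3,"wy":-1.7,"wz":8.7},{"x":-0.09,"y":-0.016,"z":-0.052,"wx":-3.9,"wy":-2.2,"wz":11.5},{"x":-0.112,"y":-0.02,"z":-0.064,"wx":-4.9,"wy":-2.7,"wz":14.3},{"x":-0.133,"y":-0.024,"z":-0.077,"wx":-5.8,"wy":-3.3,"wz":17},{"x":-0.156,"y":-0.028,"z":-0.09,"wx":-6.8,"wy":-3.8,"wz":19.9},{"x":-0.178,"y":-0.032,"z":-0.103,"wx":-7.8,"wy":-4.4,"wz":22.7}]'
python3 -c "
from h import *
plan((.527,-.312,.25),-125,15)"
```

```text
time: 8.38
position: [0.5433, -0.2108, 0.218]
tool_rot: [-2.465, -1.616, -0.364]
ft_force: [-0.1, -0.2, -5.5]
grip_width: 0.147
grip_force: 60.0
shift [-0.0862  0.0261 -0.0414] turn [-3.71 -2.08 10.97] rows 2.4 t 8.3833 q [ 1.    0.24 -0.56  1.57 -0.17  1.39  0.07]
```

```bash
python3 -m handwheel '[{"x":-0.021,"y":0.006,"z":-0.01,"wx":-0.9,"wy":-0.5,"wz":3},{"x":-0.04,"y":0.012,"z":-0.019,"wx":-1.8,"wy":-1,"wz":5.5},{"x":-0.057,"y":0.017,"z":-0.027,"wx":-2.5,"wy":-1.4,"wz":7.5},{"x":-0.07,"y":0.021,"z":-0.034,"wx":-3.1,"wy":-1.7,"wz":9.2},{"x":-0.08,"y":0.024,"z":-0.039,"wx":-3.5,"wy":-2,"wz":10.5},{"x":-0.085,"y":0.026,"z":-0.041,"wx":-3.7,"wy":-2.1,"wz":11},{"x":-0.086,"y":0.026,"z":-0.041,"wx":-3.7,"wy":-2.1,"wz":11}]'
python3 - <<'E'
from h import *
from bench import ctrl
plan((.527,-.312,.22),-125,8,20)
plan((.527,-.312,.22),-125,8,47)
d=ctrl.get_image("scene")["image"][100:240,150:290]
e=ctrl.get_image("top")["image"][150:250,235:335]
cv2.imwrite("pics/s4.png",np.hstack([cv2.resize(d,(400,400),interpolation=2),cv2.resize(e,(400,400),interpolation=2)])[...,::-1])
E
```

```text
time: 8.97
position: [0.5313, -0.3054, 0.2311]
tool_rot: [-2.657, -1.391, -0.35]
ft_force: [0.1, -0.1, -4.8]
grip_width: 0.144
grip_force: 60.0
shift [-0.0125  0.0066  0.0261] turn [-19.7   -7.02  -3.73] rows 3.0 t 8.9667 q [ 1.05  0.27 -0.49  1.5  -0.14  1.4  -0.01]
shift [-0.0113  0.0138  0.0215] turn [-46.17  -6.76  -9.14] rows 6.6 t 8.9667 q [ 1.05  0.27 -0.49  1.5  -0.14  1.4  -0.01]
```

View pics/s4.png

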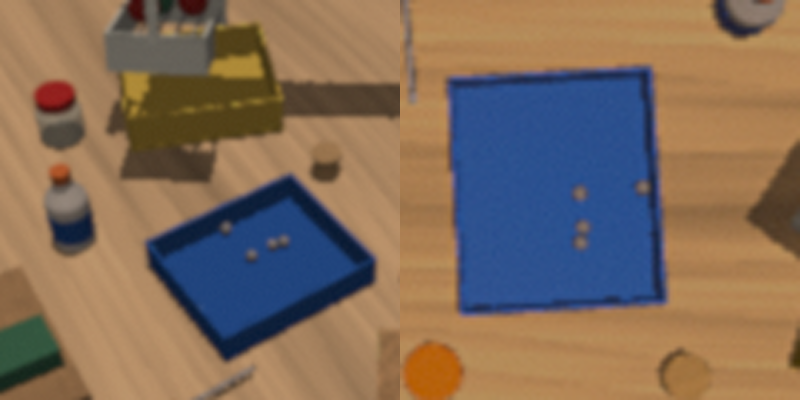

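The right half shows all four balls on the floor of the blue tray, at (580,193), (643,187), (583,227) and (580,243). The beads are still on the sieve over the bin, so I tip it now.

```bash
python3 -m handwheel '[{"x":-0.002,"y":0.005,"z":0.004,"wx":-3,"wy":-1,"wz":-0.5},{"x":-0.004,"y":0.01,"z":0.008,"wx":-8,"wy":-3,"wz":-1.5},{"x":-0.007,"y":0.015,"z":0.013,"wx":-13,"wy":-5,"wz":-2.5},{"x":-0.01,"y":0.019,"z":0.018,"wx":-18,"wy":-7,"wz":-3.5},{"x":-0.012,"y":0.021,"z":0.021,"wx":-22,"wy":-7,"wz":-4.2},{"x":-0.012,"y":0.023,"z":0.022,"wx":-26,"wy":-7,"wz":-5},{"x":-0.012,"y":0.024,"z":0.022,"wx":-29,"wy":-7,"wz":-5.7},{"x":-0.012,"y":0.025,"z":0.022,"wx":-32,"wy":-7,"wz":-6.3},{"x":-0.012,"y":0.026,"z":0.022,"wx":-35,"wy":-7,"wz":-7},{"x":-0.011,"y":0.026,"z":0.022,"wx":-38,"wy":-7,"wz":-7.5}]'
python3 -m handwheel '[{"x":0,"y":0,"z":0,"wx":-3,"wy":0,"wz":0},{"x":0,"y":0,"z":0,"wx":-6,"wy":0,"wz":0},{"x":0,"y":0,"z":0,"wx":-9,"wy":0,"wz":0},{"x":0,"y":0,"z":0,"wx":-10,"wy":0,"wz":0},{"x":0,"y":0,"z":0,"wx":-10,"wy":0,"wz":0},{"x":0,"y":0,"z":0,"wx":-10,"wy":0,"wz":0},{"x":0,"y":0,"z":0,"wx":-10,"wy":0,"wz":0},{"x":0,"y":0,"z":0,"wx":-10,"wy":0,"wz":0},{"x":0,"y":0,"z":0,"wx":-10,"wy":0,"wz":0},{"x":0,"y":0,"z":0,"wx":-10,"wy":0,"wz":0}]'
python3 - <<'E'
from h import *
from bench import ctrl
plan((.527,-.312,.24),-125)
d=ctrl.get_image("scene")["image"][80:190,140:280]
e=ctrl.get_image("top")["image"][170:280,310:420]
cv2.imwrite("pics/s5.png",np.hstack([cv2.resize(d,(400,400),interpolation=2),cv2.resize(e,(400,400),interpolation=2)])[...,::-1])
E
```

```text
time: 9.9
position: [0.5495, -0.3208, 0.2057]
tool_rot: [2.228, 1.236, 0.569]
ft_force: [0.2, -0.3, -5.5]
grip_width: 0.147
grip_force: 60.1
time: 10.73
position: [0.55, -0.3236, 0.2073]
tool_rot: [2.083, 1.138, 0.65]
ft_force: [-0.2, 0.6, -3.9]
grip_width: 0.152
grip_force: 60.1
shift [ 0.0001 -0.0063 -0.0286] turn [48.58 -7.88  2.14] rows 6.9 t 10.7333 q [ 0.92 -0.25 -0.33  2.29 -0.68  0.29  0.56]
```

View pics/s5.png

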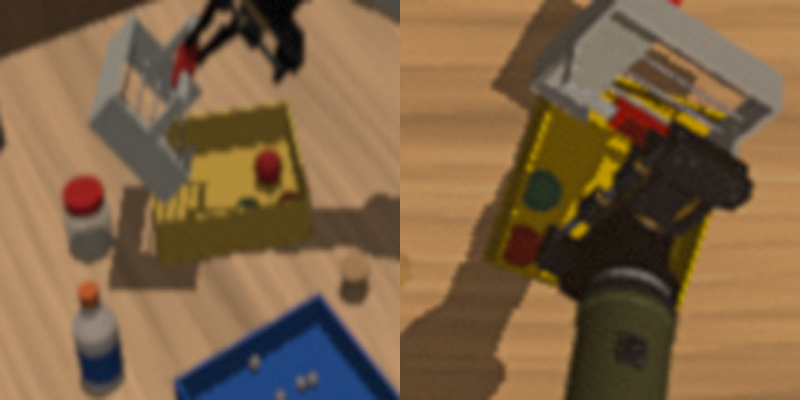

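The scene half shows three beads in the bin: red at (265,165), green at (247,205) and red at (290,200). The sieve is empty, so I level it and take it back.

```bash
python3 -m handwheel '[{"x":0,"y":-0.001,"z":-0.005,"wx":5,"wy":-0.8,"wz":0.2},{"x":0,"y":-0.002,"z":-0.01,"wx":12,"wy":-2,"wz":0.5},{"x":0,"y":-0.003,"z":-0.015,"wx":19,"wy":-3,"wz":0.8},{"x":0,"y":-0.004,"z":-0.02,"wx":26,"wy":-4,"wz":1},{"x":0,"y":-0.005,"z":-0.025,"wx":33,"wy":-5,"wz":1.4},{"x":0,"y":-0.006,"z":-0.03,"wx":40,"wy":-6.5,"wz":1.8},{"x":0,"y":-0.006,"z":-0.03,"wx":46,"wy":-7.5,"wz":2},{"x":0,"y":-0.006,"z":-0.03,"wx":48.6,"wy":-7.9,"wz":2.1},{"x":0,"y":-0.006,"z":-0.03,"wx":48.6,"wy":-7.9,"wz":2.1}]'
python3 -c "
from h import *
plan((.54,.0,.24),-80)
plan((.444,.304,.24),-35.8)"
```

```text
time: 11.58
position: [0.5285, -0.313, 0.2206]
tool_rot: [-2.784, -1.448, -0.004]
ft_force: [-0.0, 1.2, -4.0]
grip_width: 0.147
grip_force: 60.0
shift [ 0.2629 -0.1702  0.0005] turn [-1.000e-02 -2.300e-01 -4.503e+01] rows 7.5 t 11.5833 q [ 1.07  0.31 -0.72  1.48  0.2   1.43 -0.26]
shift [ 0.4567 -0.4233  0.0016] turn [ 8.000e-02 -2.400e-01 -8.923e+01] rows 14.9 t 11.5833 q [ 1.07  0.31 -0.72  1.48  0.2   1.43 -0.26]
```

```bash
python3 -m handwheel '[{"x":0.01,"y":-0.007,"z":0,"wx":0,"wy":0,"wz":-2},{"x":0.029,"y":-0.019,"z":0,"wx":0,"wy":0,"wz":-5},{"x":0.055,"y":-0.036,"z":0,"wx":0,"wy":0,"wz":-9.5},{"x":0.084,"y":-0.054,"z":0,"wx":0,"wy":0,"wz":-14.4},{"x":0.113,"y":-0.073,"z":0,"wx":0,"wy":0,"wz":-19.4},{"x":0.142,"y":-0.092,"z":0,"wx":0,"wy":0,"wz":-24.4},{"x":0.173,"y":-0.112,"z":0,"wx":0,"wy":0,"wz":-29.7},{"x":0.202,"y":-0.131,"z":0,"wx":0,"wy":0,"wz":-34.7},{"x":0.231,"y":-0.15,"z":0,"wx":0,"wy":0,"wz":-39.7},{"x":0.26,"y":-0.169,"z":0,"wx":0,"wy":0,"wz":-44.7}]'
python3 -c "
from h import *
plan((.444,.304,.24),-35.8)"
```

```text
time: 12.42
position: [0.5344, 0.0024, 0.2223]
tool_rot: [2.012, 2.408, -0.004]
ft_force: [0.1, 0.4, -3.0]
grip_width: 0.146
grip_force: 60.0
shift [ 3.128e-01 -3.530e-02 -3.000e-04] turn [ -0.07   0.24 -43.96] rows 7.5 t 12.4167 q [ 0.87  0.15 -1.01  1.67  0.13  1.39  0.02]
```

```bash
python3 -m handwheel '[{"x":0.035,"y":-0.004,"z":0,"wx":0,"wy":0,"wz":-5},{"x":0.07,"y":-0.008,"z":0,"wx":0,"wy":0,"wz":-10},{"x":0.105,"y":-0.012,"z":0,"wx":0,"wy":0,"wz":-15},{"x":0.14,"y":-0.016,"z":0,"wx":0,"wy":0,"wz":-20},{"x":0.175,"y":-0.02,"z":0,"wx":0,"wy":0,"wz":-25},{"x":0.21,"y":-0.024,"z":0,"wx":0,"wy":0,"wz":-30},{"x":0.243,"y":-0.028,"z":0,"wx":0,"wy":0,"wz":-35},{"x":0.273,"y":-0.031,"z":0,"wx":0,"wy":0,"wz":-39},{"x":0.297,"y":-0.034,"z":0,"wx":0,"wy":0,"wz":-42},{"x":0.313,"y":-0.035,"z":0,"wx":0,"wy":0,"wz":-44}]'
python3 -m handwheel '[{"x":0,"y":0,"z":0.01,"wx":0,"wy":0,"wz":0},{"x":0,"y":0,"z":0.03,"wx":0,"wy":0,"wz":0},{"x":0,"y":0,"z":0.06,"wx":0,"wy":0,"wz":0},{"x":0,"y":0,"z":0.085,"wx":0,"wy":0,"wz":0},{"x":0,"y":0,"z":0.1,"wx":0,"wy":0,"wz":0},{"x":0,"y":0,"z":0.1,"wx":0,"wy":0,"wz":0}]'
python3 - <<'E'
from h import *
from bench import ctrl
plan((.444,.304,.105),-35.8)
d=ctrl.get_image("scene")["image"][180:290,260:380]
e=ctrl.get_image("wrist")["image"]
cv2.imwrite("pics/s6.png",np.hstack([cv2.resize(d,(400,400),interpolation=2),cv2.resize(e,(400,400),interpolation=2)])[...,::-1])
E
```

```text
time: 13.25
position: [0.4441, 0.3053, 0.2221]
tool_rot: [0.96, 2.989, -0.002]
ft_force: [-0.2, 0.2, -3.7]
grip_width: 0.15
grip_force: 60.0
time: 13.75
position: [0.4451, 0.2985, 0.1185]
tool_rot: [-0.973, -2.985, 0.011]
ft_force: [-1.5, -0.5, -3.9]
grip_width: 0.148
grip_force: 60.0
shift [0.0042 0.004  0.0322] turn [-0.41  0.01 -0.32] rows 0.8 t 13.75 q [ 0.38  0.34 -1.19  1.8   0.34  1.24  0.03]
```

View pics/s6.png

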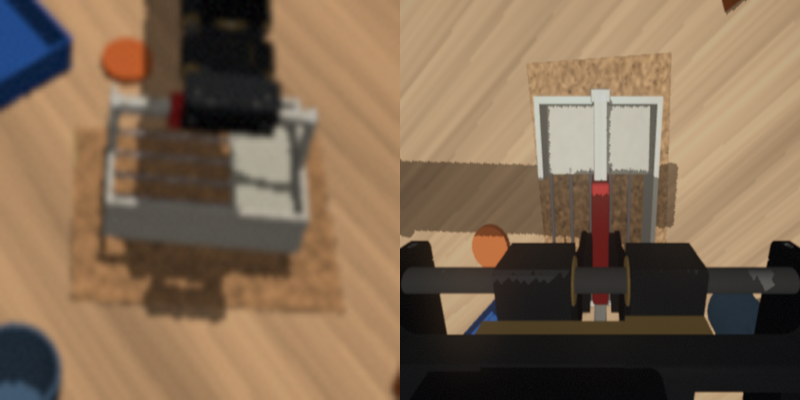

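The sieve is empty and level, just above the mat at (205,180). Lowering it now.

```bash
python3 -m handwheel '[{"x":0.003,"y":0,"z":0.008,"wx":0,"wy":0,"wz":0},{"x":0.004,"y":0,"z":0.016,"wx":0,"wy":0,"wz":0},{"x":0.004,"y":0,"z":0.023,"wx":0,"wy":0,"wz":0},{"x":0.004,"y":0,"z":0.028,"wx":0,"wy":0,"wz":0},{"x":0.004,"y":0,"z":0.031,"wx":0,"wy":0,"wz":0},{"x":0.004,"y":0,"z":0.033,"wx":0,"wy":0,"wz":0},{"x":0.004,"y":0,"z":0.033,"wx":0,"wy":0,"wz":0},{"x":0.004,"y":0,"z":0.033,"wx":0,"wy":0,"wz":0}]'
```

```text
time: 14.52
position: [0.4458, 0.3034, 0.089]
tool_rot: [-0.978, -2.985, 0.0]
ft_force: [0.5, 0.1, -3.1]
grip_width: 0.149
grip_force: 60.0
```

Not touching yet; a few more millimetres.

```bash
python3 -m handwheel '[{"x":0,"y":0,"z":0.001,"wx":0,"wy":0,"wz":0},{"x":0,"y":0,"z":0.002,"wx":0,"wy":0,"wz":0},{"x":0,"y":0,"z":0.003,"wx":0,"wy":0,"wz":0},{"x":0,"y":0,"z":0.003,"wx":0,"wy":0,"wz":0},{"x":0,"y":0,"z":0.003,"wx":0,"wy":0,"wz":0}]'
```

```text
time: 14.93
position: [0.4459, 0.3033, 0.0862]
tool_rot: [-0.978, -2.985, 0.001]
ft_force: [-0.7, -1.0, -0.8]
grip_width: 0.148
grip_force: 60.0
```

```bash
python3 -m handwheel '[{"x":0,"y":0,"z":0,"wx":0,"wy":0,"wz":0},{"x":0,"y":0,"z":0,"wx":0,"wy":0,"wz":0},{"x":0,"y":0,"z":0,"wx":0,"wy":0,"wz":0},{"x":0,"y":0,"z":0,"wx":0,"wy":0,"wz":0},{"x":0,"y":0,"z":0,"wx":0,"wy":0,"wz":0},{"x":0,"y":0,"z":0,"wx":0,"wy":0,"wz":0},{"x":0,"y":0,"z":0,"wx":0,"wy":0,"wz":0},{"x":0,"y":0,"z":0,"wx":0,"wy":0,"wz":0}]' 0.05
python3 -m handwheel '[{"x":0,"y":0,"z":-0.01,"wx":0,"wy":0,"wz":0},{"x":0,"y":0,"z":-0.03,"wx":0,"wy":0,"wz":0},{"x":0,"y":0,"z":-0.06,"wx":0,"wy":0,"wz":0},{"x":0,"y":0,"z":-0.1,"wx":0,"wy":0,"wz":0},{"x":0,"y":0,"z":-0.14,"wx":0,"wy":0,"wz":0},{"x":0,"y":0,"z":-0.16,"wx":0,"wy":0,"wz":0},{"x":0,"y":0,"z":-0.16,"wx":0,"wy":0,"wz":0},{"x":0,"y":0,"z":-0.16,"wx":0,"wy":0,"wz":0}]'
python3 - <<'E'
from bench import ctrl
import cv2
d=ctrl.get_image("scene")["image"]
cv2.imwrite("pics/s7.png",cv2.resize(d[90:290,130:390],(780,600),interpolation=2)[...,::-1])
E
```

```text
time: 15.6
position: [0.4457, 0.3033, 0.086]
tool_rot: [-0.978, -2.985, 0.001]
ft_force: [-0.5, 0.2, 0.7]
grip_width: 0.566
grip_force: 0.0
time: 16.27
position: [0.4464, 0.3039, 0.2475]
tool_rot: [0.977, 2.984, 0.002]
ft_force: [-0.4, 0.8, 0.6]
grip_width: 0.575
grip_force: 0.0
```

View pics/s7.png

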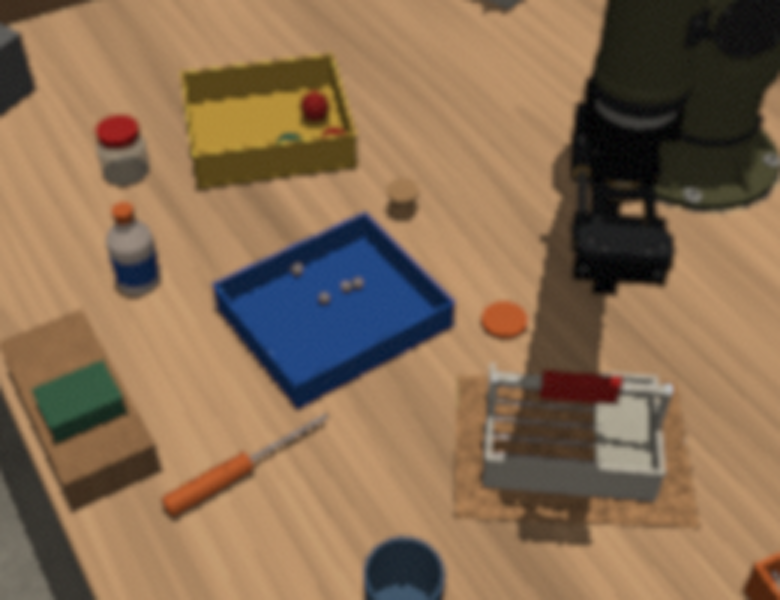

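The sieve stands empty and released on its mat at (575,435), with four balls in the tray near (340,285). The beads are in the bin near (310,115), and the bystanders look untouched.

```bash
python3 -c "
from bench import ctrl
print(ctrl.close_job())"
```

```text
the job is handed in; nothing more can be done
None
```

The job is handed in with no verdict returned; the last picture shows four balls in the blue tray, three beads in the yellow bin, and the empty sieve upright on its mat, at about 16 s of robot time.

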